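# Tip the yellow shelf bracket onto its long leg

## Task

Two angle brackets stand tall on their short legs on the black rubber mat; the yellow one is next for marking out. Tip the yellow bracket over its heel (the corner of the L) until its long leg lies flat on the mat and its short leg points straight up, keeping the heel down on the mat where it stands and guiding the bracket slowly over instead of letting it fall. Leave the blue bracket, the brass coupling and the tin as they are, and let go at the end.

Things in the scene. Friction and masses are not known exactly. Their poses are not given: they have to be found in the camera images.
- bracket_yellow: Yellow L bracket, steel bar 44 mm wide, 6 mm thick, about 0.38 kg; outside lengths: long leg 120, short leg 70 mm. Stands on the short leg on a fixed mat, top 6 mm above the bench. Origin: middle of the outer heel edge, on the mat. z: along the long leg (up at start; leg fills x 0 to 6 mm); x: along the short leg (starts level, pointing away from the robot); y: across the width. At the end x points up.
- bracket_blue: Bystander: the same bracket painted blue, same sizes, origin and axes, standing on its short leg on the same mat (rubber, 260 x 440 mm) about 230 mm to the left or right of the yellow one. Either bracket balances on its heel when leant about 20 degrees and falls beyond that; pinched lightly across its 44 mm width near the top it swivels between the fingers.
- coupling: Bystander: brass hose coupling, 46 mm tall, 36 mm across, standing on the work surface beyond the mat. Origin: centre of its underside, z up.
- tin: Bystander: closed grey tin, 85 mm tall, 60 mm across, standing on the work surface beyond the mat. Origin: centre of its underside, z up.
Not all that is in view belongs to the job. Several things have the shape of the bracket_yellow; the one meant has the colours described above.

How it is judged:
By the outcome, as a careful person would: the job done as asked, in the order asked, and still so for the second after the job is handed in, with the robot touching nothing.
It also fails if it takes over 35 s, if anything falls off the work surface, if the arm or the gripper's body presses on something with over 40 N, if the wrist force passes 120 N, or if a joint passes its speed limit or range.

## Robot

A 6-joint arm with a two-finger parallel gripper is mounted at the origin on the work surface. World frame = base frame: x ahead of the robot, y to its left, z up, the work surface at z = 0. Lengths are in m, angles in rad, forces in N, time in s.
With the tool pointing down it reaches from about 0.4 to 0.825 m from the base axis. Payload 7 kg.
Tool frame: the origin (TCP) lies midway between the tips of the shut fingers; the grasp point (between the pads) lies 19 mm behind it; y points along the fingers, z is the direction in which the jaws open and shut, and the axes are right-handed (so a half turn about y gives the same grasp; the last joint's range is limited). The gripper opens to 88 mm and grips with 3 to 60 N. Pads are 19 mm wide; open, the fingers measure 130 mm over their backs; the gripper's body (78 mm by 193 mm) begins 47 mm behind the grasp point.
Start: joints at [1.411, 0.359, 0.012, 0, -1.224, -0.288], TCP at [0.292, 0.608, 0.227] pointing down, gripper open.
Joint ranges: [-3.07, 3.07], [-1.43, 2.12], [-1.02, 1.25], [-3.03, 1.67], [-3.05, -0], [-3.03, 3.03]. Speed limits (rad/s): [2.39, 2.39, 3.01, 3.14, 3.14, 3.14].

## Interface

Orientations are given as [roll, pitch, yaw] about the fixed x, y, z axes, in that order (R = Rz(yaw) Ry(pitch) Rx(roll)).
In Python, from station import arm gives the robot as it stands.
- The arm moves only by the tool move_arm, never from a script. Its argument "deltas" is a list of rows, each an object with "dp": the shift along the tool's x, y, z in mm, a list of three; "rotation": the turn, a rotation vector about the tool's x, y, z in degrees, a list of three. A call has 1 to 5 rows; each row shifts and turns the pose as measured when the row begins, along the tool's axes as they then stand; what a row does not reach is not made up. A row lasts 1/12 s, in which the tool goes at most 41.7 mm and 7.16 degrees, less where a joint would pass 70% of its speed; a pose out of reach is approached as far as the arm can. A call is refused whole if a number of a shift passes 41.7 or a number of a turn 7.16, either way. A call with a gripper value outside its range is refused whole. "jaw" is the closure in counts, from 0 (fully open) to 255 (shut), set as the call begins (left out, the last holds). The fingers move at their own pace and stop on an object; "squeeze" is the grip in N (left out, the last holds). Time passes only in rows, so rows that do not move let the fingers close. It gives the time, the measured TCP pose, the force and the opening at its end, in the units of the state.
- arm.get_state(): the state, without advancing time (a new reading comes with each control period).
- arm.grab_frame(name): name is "side" or "top" or "wrist"; returns a dict with "pixels" (384x512x3 uint8, red, green, blue), "z_map" (384x512 float32, m along the optical axis (not along the pixel's ray), 0 where there is no reading), "fx", "fy", "cx", "cy" (pixels), "cam_to_world" (4x4, takes a point from camera to world coordinates); the wrist camera has in their place "mount" (4x4, takes a point from camera to tool coordinates, whose origin is the TCP and whose axes are the tool frame's). Camera axes: x right, y down, z forward; pixel columns grow to the right and rows downward; lengths in m; the calibration is good to about 2 mm. A picture is of the moment at which its call begins: read the wrist's pose just before it.
- arm.job_done(): hands the job in, once; it reports no verdict.
The state is a dict: "t": time; "q": joint angles; "qd": joint speeds; "joint_efforts": joint torques, N m; "eef_pos": TCP position; "ee_rot": TCP orientation; "force": force on the tool from outside, world axes, zero at the start; "moment": the same for the moment, N m; "width": finger opening in m.
Only numpy, scipy, OpenCV 4.12 (cv2) and the standard library are available. Lean on these libraries where they do the work, as an engineer would, in place of code of your own. Each camera call takes 0.05 s, during which the arm holds its last target.

## Working session

There is one attempt and no reset: what is moved stays moved. The work goes in short steps, Python scripts to look and compute and a tool call to move; the robot and the scene stay as the last step left them, time stands still between calls to the robot, and variables do not carry over. Pictures are saved under pics/ and viewed, and the job is handed in when it is done.

Besides the shell and the picture viewer there is one more tool, called after "Request:" as name(argument=value, ...), one argument or row to a line, values as JSON. move_arm: Moves the arm, as the interface text tells. Its arguments: {"type":"object","properties":{"deltas":{"type":"array","items":{"type":"object","properties":{"dp":{"type":"array","items":{"type":"number"}},"rotation":{"type":"array","items":{"type":"number"}}}}},"jaw":{"type":"number"},"squeeze":{"type":"number"}},"required":["deltas"]}

```bash
ls; mkdir -p pics
python3 - <<'E'
from station import arm
import cv2,numpy as np
s=arm.get_state();print(s)
for n in("side","top"):
    f=arm.grab_frame(n);np.savez(f"{n}0.npz",**f)
    cv2.imwrite(f"pics/{n}0.png",f["pixels"][:,:,::-1])
    print(n,f["fx"],f["cx"],f["cy"],f["cam_to_world"].round(3).tolist())
E
```

```text
pics
{'t': 0.0, 'q': array([ 1.41109668e+00,  3.59388372e-01,  1.10528811e-02, -3.54441496e-04,
       -1.22407456e+00, -2.88070847e-01]), 'qd': array([ 1.94228339e-03,  1.62089759e-03,  9.42795828e-04,  8.78214705e-05,
       -5.76713621e-04,  1.09733922e-04]), 'joint_efforts': array([-1.11808067e-04, -5.82728577e+01,  2.93045461e+01,  6.99710771e+00,
        6.76569500e-03, -1.66954387e-04]), 'eef_pos': array([0.29207548, 0.6079981 , 0.22561834]), 'ee_rot': array([-1.56915443e+00,  1.39042928e-04,  2.69370156e+00]), 'force': array([-0.477192  ,  0.67356986,  0.34134852]), 'moment': array([ 0.04843957, -0.06032973,  0.03163203]), 'width': 0.08765536882048812}
side 431.4428153965527 246.56504018072602 185.38939531375445 [[0.998, -0.014, 0.053, 0.654], [-0.053, -0.511, 0.858, -0.758], [0.015, -0.86, -0.511, 0.447], [0.0, 0.0, 0.0, 1.0]]
top 403.4082532989096 259.1056487522586 193.6916845793122 [[0.025, -0.987, 0.157, 0.593], [-0.999, -0.028, -0.015, -0.078], [0.02, -0.157, -0.987, 0.751], [0.0, 0.0, 0.0, 1.0]]
```

View pics/side0.png

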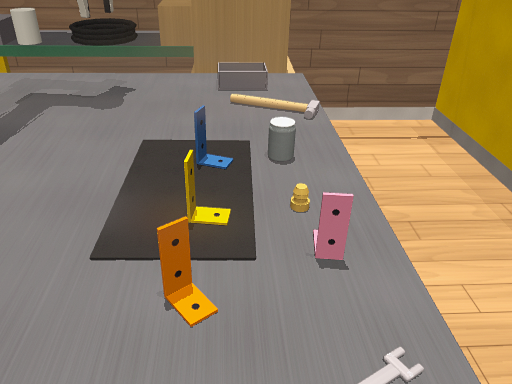

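View pics/top0.png

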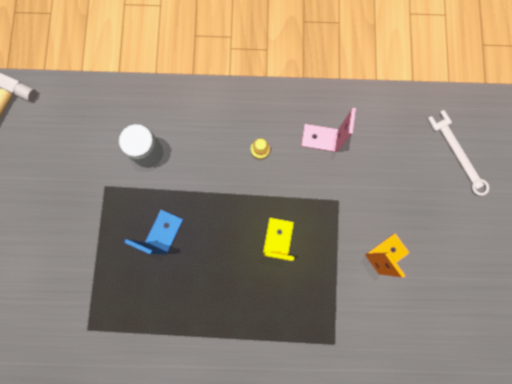

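The side view has four L-shaped things: blue at (203,140), yellow at (195,190), orange at (178,270) and pink at (333,225). The yellow one, standing on the black mat, fits the description; in the top view it is at (280,240). The orange one stands off the mat. I'll confirm with a crop and measure the pose.

```bash
cat > h.py <<'E'
import numpy as np,cv2
def cloud(f):
    z=f["z_map"];v,u=np.mgrid[0:384,0:512]
    P=np.stack([(u-f["cx"])/f["fx"]*z,(v-f["cy"])/f["fy"]*z,z],-1)
    T=f["cam_to_world"];return P@T[:3,:3].T+T[:3,3]
def mask(f,col):
    h=cv2.cvtColor(f["pixels"],cv2.COLOR_RGB2HSV)
    lo,hi={"y":((26,150,60),(34,255,255)),"b":((100,120,50),(120,255,255))}[col]
    return (cv2.inRange(h,lo,hi)>0)&(f["z_map"]>0)
E
python3 - <<'E'
from h import *
for n in("side","top"):
    f=dict(np.load(f"{n}0.npz"));W=cloud(f)
    for c in "yb":
        m=mask(f,c)
        if n=="side": m[:90]=0; m[:,290:]=0
        P=W[m];print(n,c,len(P),P.min(0).round(3),P.max(0).round(3))
        up=P[(P[:,2]>0.04)&(P[:,2]<.14)];lo=P[(P[:,2]<0.017)]
        for nm,Q in(("up",up),("low",lo)):
            if len(Q)<5: continue
            med=np.median(Q,0);Q=Q[np.linalg.norm(Q-med,axis=1)<.1]
            r=cv2.minAreaRect((Q[:,:2]*1000).astype(np.float32))
            print(nm,len(Q),np.round(r[0],1),np.round(r[1],1),r[2],cv2.boxPoints(r).round(0).tolist(),'z',np.percentile(Q[:,2],[1,50,99]).round(4))
f=dict(np.load("side0.npz"));c=f["pixels"][130:250,130:290,::-1];c2=dict(np.load("top0.npz"))["pixels"][180:300,200:360,::-1]
cv2.imwrite("pics/crop0.png",cv2.resize(np.vstack([c,c2]),None,fx=2.4,fy=2.4,interpolation=cv2.INTER_CUBIC))
E
```

```text
side y 496 [ 0.576 -0.15   0.005] [0.663 0.146 0.127]
up 42 [ 596.  -118.8] [42.2  5.3] 79.91412353515625 [[590.0, -139.0], [595.0, -140.0], [602.0, -98.0], [597.0, -98.0]] z [0.0854 0.1258 0.1268]
low 453 [ 630.6 -120. ] [55.4 64.7] 81.42769622802734 [[594.0, -143.0], [659.0, -152.0], [667.0, -97.0], [603.0, -88.0]] z [0.0061 0.0118 0.0135]
side b 717 [0.595 0.053 0.004] [0.674 0.124 0.126]
up 257 [604.7  95.6] [45.4  7.7] 66.65283203125 [[592.0, 76.0], [599.0, 73.0], [617.0, 115.0], [610.0, 118.0]] z [0.0412 0.07   0.1261]
low 366 [637.5  91. ] [59.1 70.6] 67.17469787597656 [[594.0, 77.0], [659.0, 50.0], [681.0, 105.0], [616.0, 132.0]] z [0.0062 0.0115 0.0158]
top y 1040 [ 0.59  -0.156  0.003] [ 0.668 -0.099  0.129]
up 133 [ 597.2 -120.7] [43.7  6.3] 80.95906829833984 [[591.0, -142.0], [597.0, -143.0], [604.0, -100.0], [598.0, -99.0]] z [0.042  0.1255 0.1281]
low 904 [ 628.6 -131.4] [59.4 73. ] 81.24144744873047 [[588.0, -155.0], [660.0, -166.0], [669.0, -108.0], [597.0, -97.0]] z [0.0041 0.0121 0.0151]
top b 1176 [0.596 0.051 0.002] [0.676 0.153 0.129]
up 241 [606.5  95.2] [44.2  6.8] 67.31387329101562 [[595.0, 76.0], [601.0, 73.0], [618.0, 114.0], [612.0, 117.0]] z [0.0416 0.1226 0.128 ]
low 907 [637.3 102.1] [79.8 83. ] 67.39630889892578 [[584.0, 81.0], [660.0, 49.0], [691.0, 123.0], [614.0, 155.0]] z [0.0051 0.0118 0.0148]
```

View pics/crop0.png

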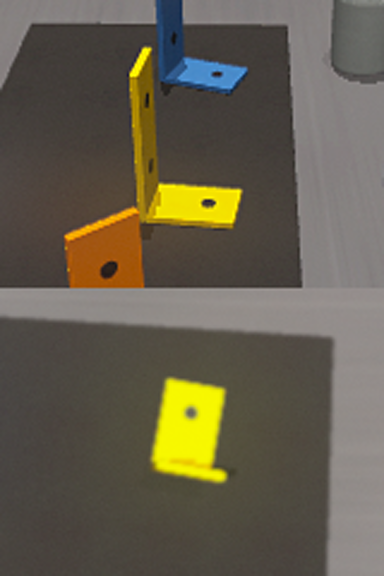

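The crop confirms it: the yellow bracket stands on the mat, its heel towards the robot and its short leg pointing away, yawed about -9°. The heel middle is at about (0.594,-0.119). I'll travel high first.

Request:
move_arm(
  deltas=[
    {"dp": [-28, 0, 25], "rotation": [0, 0, 0]},
    {"dp": [-28, 0, 25], "rotation": [0, 0, 0]},
    {"dp": [-28, 0, 25], "rotation": [0, 0, 0]},
    {"dp": [-28, 0, 25], "rotation": [0, 0, 0]},
    {"dp": [-28, 0, 25], "rotation": [0, 0, 0]},
  ],
  jaw=0,
)

```text
t: 0.52
eef_pos: [0.3629, 0.4335, 0.2206]
ee_rot: [-1.563, 0.001, 2.701]
force: [0.1, 0.3, 1.0]
width: 0.0878
```

Request:
move_arm(
  deltas=[
    {"dp": [-28, 0, 25], "rotation": [0, 0, 0]},
    {"dp": [-28, 0, 25], "rotation": [0, 0, 0]},
    {"dp": [-28, 0, 25], "rotation": [0, 0, 0]},
    {"dp": [-28, 0, 25], "rotation": [0, 0, 0]},
    {"dp": [-28, 0, 25], "rotation": [0, 0, 0]},
  ],
)

```text
t: 0.93
eef_pos: [0.4368, 0.251, 0.2206]
ee_rot: [-1.561, -0.0, 2.703]
force: [0.8, 0.5, 0.2]
width: 0.0876
```

Request:
move_arm(
  deltas=[
    {"dp": [-28, 0, 25], "rotation": [0, 0, 0]},
    {"dp": [-28, 0, 25], "rotation": [0, 0, 0]},
    {"dp": [-28, 0, 25], "rotation": [0, 0, 0]},
    {"dp": [-28, 0, 25], "rotation": [0, 0, 0]},
    {"dp": [-28, 0, 25], "rotation": [0, 0, 0]},
  ],
)

```text
t: 1.35
eef_pos: [0.511, 0.0687, 0.2219]
ee_rot: [-1.561, -0.001, 2.705]
force: [0.4, 0.5, 0.1]
width: 0.0879
```

```bash
cat >> h.py <<'E'
from scipy.spatial.transform import Rotation as Ro
def Rt(s): return Ro.from_euler("xyz",s["ee_rot"])
def goto(s,p,yaw=171.,tilt=0.):
    # tilt: deg about tool z
    R=Rt(s);T=Ro.from_euler("xyz",[-90,0,yaw],degrees=True)*Ro.from_rotvec([0,0,np.radians(tilt)])
    d=np.array(p)-s["eef_pos"]
    return "dp",(R.inv().apply(d)*1000).round(1),"dp in target axes",(T.inv().apply(d)*1000).round(1),"rot",np.degrees((R.inv()*T).as_rotvec()).round(2)
E
python3 - <<'E'
from h import *
from station import arm
s=arm.get_state();print(goto(s,[.5966,-.1202,.20]))
E
```

```text
('dp', array([-157.6,   23.1,  134.7]), 'dp in target axes', array([-114.1,   21.9,  173.2]), 'rot', array([ -0.54, -16.04,   0.11]))
```

Request:
move_arm(
  deltas=[
    {"dp": [-28, 0, 25], "rotation": [0, 0, 0]},
    {"dp": [-28, 0, 25], "rotation": [0, -4, 0]},
    {"dp": [-28, 0, 25], "rotation": [0, -4, 0]},
    {"dp": [-25, 0, 30], "rotation": [-0.5, -4, 0]},
    {"dp": [-20, 0, 30], "rotation": [0, -4, 0]},
  ],
)

```text
t: 1.77
eef_pos: [0.5869, -0.1131, 0.2221]
ee_rot: [-1.571, -0.003, 2.994]
force: [0.9, 1.2, 0.0]
width: 0.0878
```

Run:
```python
from h import *
from station import arm
s=arm.get_state();print(goto(s,[.5966,-.1202,.20]))
f=arm.grab_frame("wrist");print(f["mount"].round(3).tolist());np.savez("w1.npz",pos=s["eef_pos"],rot=s["ee_rot"],**f)
cv2.imwrite("pics/w1.png",f["pixels"][:,:,::-1])
```

```text
('dp', array([-10.7,  22.1,   5.6]), 'dp in target axes', array([-10.7,  22.1,   5.5]), 'rot', array([0.02, 0.52, 0.18]))
[[0.0, 0.96, 0.28, -0.077], [0.0, -0.28, 0.96, -0.157], [1.0, -0.0, -0.0, -0.001], [0.0, 0.0, 0.0, 1.0]]
```

View pics/w1.png

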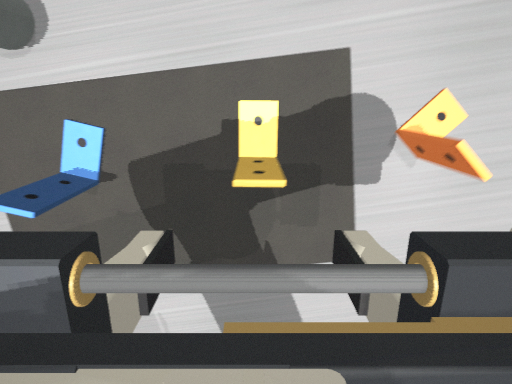

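The wrist view shows the yellow bracket at (258,150), square to the jaws, between the finger tips at (145,270) and (360,270). I'll refine its position from the wrist depth.

Run:
```python
from h import *
f=dict(np.load("w1.npz"))
T=np.eye(4);T[:3,:3]=Ro.from_euler("xyz",f["rot"]).as_matrix();T[:3,3]=f["pos"];f["cam_to_world"]=T@f["mount"]
W=cloud(f);h=cv2.cvtColor(f["pixels"],cv2.COLOR_RGB2HSV);m=(cv2.inRange(h,(18,120,60),(34,255,255))>0);m[:,:200]=0;m[:,330:]=0;m[200:]=0
P=W[m]
for a,b in((.118,.135),(.008,.016)):
    Q=P[(P[:,2]>a)&(P[:,2]<b)];r=cv2.minAreaRect((Q[:,:2]*1000).astype(np.float32));print(len(Q),cv2.boxPoints(r).round(1).tolist(),r,np.median(Q[:,2]))
    c=Q[:,:2].mean(0)
```

```text
327 [[591.7999877929688, -139.39999389648438], [597.7999877929688, -140.39999389648438], [604.7999877929688, -97.19999694824219], [598.7999877929688, -96.19999694824219]] ((598.3006591796875, -118.32789611816406), (43.75691604614258, 6.045736789703369), 80.79033660888672) 0.12468584544913502
176 [[597.0999755859375, -140.1999969482422], [658.9000244140625, -150.39999389648438], [666.0999755859375, -106.9000015258789], [604.2000122070312, -96.69999694824219]] ((631.5582885742188, -123.5509262084961), (44.03275680541992, 62.69111251831055), 80.67269134521484) 0.010859593834280729
```

Request:
move_arm(
  deltas=[
    {"dp": [-6, 15, 3], "rotation": [0, 0.7, 0.2]},
    {"dp": [-6, 20, 2], "rotation": [0, 0, 0]},
    {"dp": [0, 20, 0], "rotation": [0, 0, 0]},
    {"dp": [0, 15, 0], "rotation": [0, 0, 0]},
    {"dp": [0, 0, 0], "rotation": [0, 0, 0]},
  ],
  squeeze=4,
)

```text
t: 2.23
eef_pos: [0.6, -0.1316, 0.1471]
ee_rot: [-1.568, -0.002, 2.977]
force: [-1.1, 0.1, -0.1]
width: 0.0874
```

Run:
```python
from h import *
from station import arm
s=arm.get_state();print(goto(s,[.598,-.1186,.112],170.8))
```

```text
('dp', array([  4. ,  35. , -12.6]), 'dp in target axes', array([  4. ,  35.1, -12.5]), 'rot', array([-0.14, -0.22,  0.1 ]))
```

Request:
move_arm(
  deltas=[
    {"dp": [2, 0, -6], "rotation": [0, 0, 0]},
    {"dp": [2, 0, -6], "rotation": [0, 0, 0]},
    {"dp": [0, 10, 0], "rotation": [0, 0, 0]},
    {"dp": [0, 10, 0], "rotation": [0, 0, 0]},
    {"dp": [0, 0, 0], "rotation": [0, 0, 0]},
  ],
)

```text
t: 2.65
eef_pos: [0.5986, -0.1169, 0.1279]
ee_rot: [-1.569, 0.001, 2.978]
force: [-0.1, 0.4, -0.2]
width: 0.0877
```

Run:
```python
from h import *
from station import arm
s=arm.get_state();print(goto(s,[.598,-.1186,.112],170.8))
```

```text
('dp', array([ 0.3, 15.9,  1.7]), 'dp in target axes', array([ 0.3, 15.9,  1.8]), 'rot', array([-0.12, -0.16, -0.03]))
```

Request:
move_arm(
  deltas=[
    {"dp": [0, 8, 1], "rotation": [0, 0, 0]},
    {"dp": [0, 7, 1], "rotation": [0, 0, 0]},
    {"dp": [0, 0, 0], "rotation": [0, 0, 0]},
  ],
)

```text
t: 2.9
eef_pos: [0.5986, -0.1185, 0.1122]
ee_rot: [-1.569, 0.002, 2.979]
force: [0.4, 0.8, -0.8]
width: 0.0877
```

Run:
```python
from h import *
from station import arm
s=arm.get_state();print(s["t"],goto(s,[.598,-.1186,.112],170.8))
f=arm.grab_frame("side");cv2.imwrite("pics/s2.png",cv2.resize(f["pixels"][80:270,90:330,::-1],None,fx=3,fy=3))
```

```text
2.9 ('dp', array([0.6, 0.2, 0.2]), 'dp in target axes', array([0.6, 0.2, 0.2]), 'rot', array([-0.11, -0.09, -0.12]))
```

View pics/s2.png

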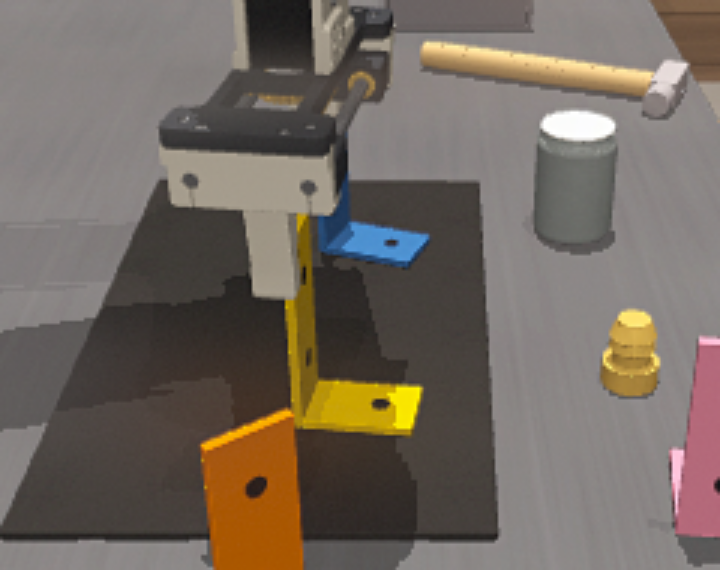

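The near finger at (275,250) is beside the leg top, so the leg stands between the fingers. Closing lightly.

Request:
move_arm(
  deltas=[
    {"dp": [0, 0, 0], "rotation": [0, 0, 0]},
    {"dp": [0, 0, 0], "rotation": [0, 0, 0]},
    {"dp": [0, 0, 0], "rotation": [0, 0, 0]},
    {"dp": [0, 0, 0], "rotation": [0, 0, 0]},
    {"dp": [0, 0, 0], "rotation": [0, 0, 0]},
  ],
  jaw=165,
  squeeze=4,
)

```text
t: 3.37
eef_pos: [0.5995, -0.1191, 0.1134]
ee_rot: [-1.569, 0.003, 2.979]
force: [0.4, -0.1, 0.8]
width: 0.06
```

Request:
move_arm(
  deltas=[
    {"dp": [0, 0, 0], "rotation": [0, 0, 0]},
    {"dp": [0, 0, 0], "rotation": [0, 0, 0]},
    {"dp": [0, 0, 0], "rotation": [0, 0, 0]},
  ],
)

```text
t: 3.62
eef_pos: [0.5997, -0.1191, 0.1139]
ee_rot: [-1.569, 0.004, 2.979]
force: [-0.3, 0.2, -1.5]
width: 0.044
```

```bash
cat > plan.py <<'E'
import sys
from h import *
from station import arm
s=arm.get_state();H=np.array([.5952,-.1184,.006]);yaw=np.radians(-9.2)
ex=np.array([np.cos(yaw),np.sin(yaw),0]);ey=np.array([-np.sin(yaw),np.cos(yaw),0])
d=s["eef_pos"]-H;X=d@ex;Z=d[2];Y=d@ey;r=np.hypot(X,Z);a0=np.arctan2(4,107.9)
th=np.degrees(np.arctan2(-X,Z)+a0)
print("t",s["t"],"theta",th.round(2),"X,Y,Z",(np.array([X,Y,Z])*1e3).round(1),"r",(r*1e3).round(1),"F",s["force"].round(1),"M",s["moment"].round(2),"w",s["width"].round(4),"q",s["q"].round(2))
print("rot fix",goto(s,s["eef_pos"],170.8)[-1])
ts=[float(v) for v in sys.argv[1:]]
px,pz=X,Z
for t in ts:
    a=4-2*max(0,(t-60)/30);b=107.9
    T=np.radians(t);x=(a*np.cos(T)-b*np.sin(T))/1e3;z=(a*np.sin(T)+b*np.cos(T))/1e3
    print(t,"dp",(np.array([-(x-px),-(z-pz)])*1e3).round(1),end="; ");px,pz=x,z
print()
E
python3 plan.py 2 4 6 8 10
```

```text
Traceback (most recent call last):
  File "plan.py", line 8, in <module>
    print("t",s["t"],"theta",th.round(2),"X,Y,Z",(np.array([X,Y,Z])*1e3).round(1),"r",(r*1e3).round(1),"F",s["force"].round(1),"M",s["moment"].round(2),"w",s["width"].round(4),"q",s["q"].round(2))
                                                                                                                                                            ^^^^^^^^^^^^^^^^
AttributeError: 'float' object has no attribute 'round'
```

```bash
sed -i 's/s\["width"\].round(4)/round(s["width"],4)/; s/"t",s\["t"\]/"t",round(s["t"],2)/' plan.py; python3 plan.py 2 4 6 8 10
```

```text
t 3.62 theta -0.29 X,Y,Z [  4.5   0.  107.9] r 108.0 F [-0.3  0.2 -1.5] M [ 0.11 -0.02  0.02] w 0.044 q [ 0.12  0.35 -0.28  0.   -0.94  1.28]
rot fix [-0.1  -0.12 -0.24]
2.0 dp [ 4.3 -0.1]; 4.0 dp [3.8 0.1]; 6.0 dp [3.8 0.2]; 8.0 dp [3.8 0.3]; 10.0 dp [3.7 0.5];
```

Request:
move_arm(
  deltas=[
    {"dp": [4, 0, 0], "rotation": [0, 0, -0.2]},
    {"dp": [4, 0.2, 0], "rotation": [0, 0, 0]},
    {"dp": [4, 0.3, 0], "rotation": [0, 0, 0]},
    {"dp": [4, 0.5, 0], "rotation": [0, 0, 0]},
    {"dp": [4, 0.6, 0], "rotation": [0, 0, 0]},
  ],
)

```text
t: 4.03
eef_pos: [0.5792, -0.1155, 0.1123]
ee_rot: [-1.569, 0.002, 2.979]
force: [1.0, 0.7, -0.7]
width: 0.0439
```

```bash
python3 plan.py 12 14 16 18 20 22
python3 - <<'E'
from h import *
from station import arm
f=arm.grab_frame("side");cv2.imwrite("pics/s3.png",cv2.resize(f["pixels"][80:270,90:330,::-1],None,fx=3,fy=3))
E
```

```text
t 4.03 theta 10.79 X,Y,Z [-16.2   0.3 106.3] r 107.6 F [ 1.   0.7 -0.7] M [-0.05 -0.22  0.09] w 0.0439 q [ 0.14  0.32 -0.33  0.   -0.92  1.27]
rot fix [-0.09 -0.12 -0.11]
12.0 dp [ 2.3 -0. ]; 14.0 dp [3.7 0.7]; 16.0 dp [3.7 0.8]; 18.0 dp [3.6 1. ]; 20.0 dp [3.6 1.1]; 22.0 dp [3.6 1.2];
```

View pics/s3.png

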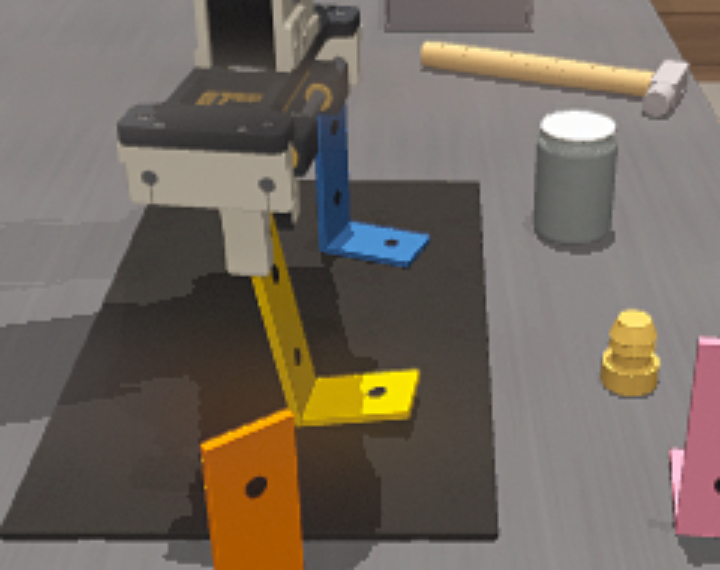

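The bracket leans about 11° and the heel is near (303,424). It may be 1–2 mm up, so I'll fit the bracket's pose from the depth image.

```bash
cat > fit.py <<'E'
from h import *
from station import arm
import sys
from scipy.optimize import least_squares
yaw=np.radians(-9.2);ex=np.array([np.cos(yaw),np.sin(yaw)]);ey=np.array([-np.sin(yaw),np.cos(yaw)]);H=np.array([.5952,-.1184])
def fit(f,g):
    W=cloud(f);h=cv2.cvtColor(f["pixels"],cv2.COLOR_RGB2HSV)
    m=(cv2.inRange(h,(25,150,50),(35,255,255))>0)&(f["z_map"]>0)
    d=W[...,:2]-H;X=d@ex;Y=d@ey;Z=W[...,2]-.006
    m&=(abs(Y)<.030)&(X>-.14)&(X<.1)&(Z<.13)
    m=cv2.erode(m.astype(np.uint8),np.ones((2,2)))>0
    x=X[m]*1e3;z=Z[m]*1e3
    def res(p):
        t=np.radians(p[0]);c,s=np.cos(t),np.sin(t)
        u=c*(x-p[1])+s*(z-p[2]);w=-s*(x-p[1])+c*(z-p[2]) # body x,z
        # dist to L profile boundary
        def sd(u,w,a,b,c_,d_):
            du=np.maximum(a-u,u-b);dw=np.maximum(c_-w,w-d_)
            return np.hypot(np.maximum(du,0),np.maximum(dw,0))+np.minimum(np.maximum(du,dw),0)
        return np.minimum(sd(u,w,0,6,0,120),sd(u,w,0,70,0,6))
    r=least_squares(res,[g,0,0],loss="soft_l1",f_scale=1.)
    return r.x.round(2),len(x),round(float(np.median(abs(r.fun))),2),Y[m].mean().round(4)
if __name__=="__main__":
    n=sys.argv[2] if len(sys.argv)>2 else "side"
    if n[-1]=="z": f=dict(np.load(n))if 0 else dict(np.load(n+".npz" if not n.endswith("npz") else n))
    else: f=arm.grab_frame(n)
    print("theta,heel dx,dz mm:",fit(f,float(sys.argv[1])))
E
python3 fit.py 0 side0.npz;python3 fit.py 0 top0.npz; python3 fit.py 11 side; python3 fit.py 11 top
```

```text
theta,heel dx,dz mm: (array([-0.08,  0.89, -0.07]), 416, 0.52, np.float64(-0.0021))
theta,heel dx,dz mm: (array([-0.14, -0.62,  0.41]), 929, 0.82, np.float64(-0.0024))
theta,heel dx,dz mm: (array([11.16, -2.64, -0.69]), 177, 0.5, np.float64(-0.0017))
theta,heel dx,dz mm: (array([11.,  0.,  0.]), 0, nan, np.float64(nan))
  return _methods._mean(a, axis=axis, dtype=dtype,
  ret = ret.dtype.type(ret / rcount)
fit.py:22: RuntimeWarning: Mean of empty slice.
  return r.x.round(2),len(x),round(float(np.median(abs(r.fun))),2),Y[m].mean().round(4)
```

The fit puts the heel on the mat (dz -0.7 mm, within noise). I'll continue with a slight downward bias.

Request:
move_arm(
  deltas=[
    {"dp": [3, 0.8, 0], "rotation": [0, 0, 0]},
    {"dp": [3.5, 1, 0], "rotation": [0, 0, 0]},
    {"dp": [3.5, 1.2, 0], "rotation": [0, 0, 0]},
    {"dp": [3.5, 1.3, 0], "rotation": [0, 0, 0]},
    {"dp": [3.5, 1.4, 0], "rotation": [0, 0, 0]},
  ],
)

```text
t: 4.6
eef_pos: [0.5627, -0.1129, 0.1078]
ee_rot: [-1.569, 0.004, 2.98]
force: [-1.3, 1.0, 4.1]
width: 0.0438
```

```bash
python3 plan.py 22 24 26 28 30 32;python3 fit.py 20 side
```

```text
t 4.6 theta 20.09 X,Y,Z [-33.    0.2 101.8] r 107.0 F [-1.3  1.   4.1] M [0.09 0.3  0.01] w 0.0438 q [ 0.14  0.3  -0.38  0.   -0.89  1.26]
rot fix [-0.1  -0.07 -0.24]
22.0 dp [3.7 0.2]; 24.0 dp [3.5 1.3]; 26.0 dp [3.5 1.5]; 28.0 dp [3.4 1.6]; 30.0 dp [3.4 1.7]; 32.0 dp [3.3 1.8]; 
theta,heel dx,dz mm: (array([19.43, -2.14, -0.53]), 250, 0.44, np.float64(-0.0031))
```

Request:
move_arm(
  deltas=[
    {"dp": [3.5, 0.8, 0], "rotation": [0, 0, -0.2]},
    {"dp": [3.5, 1.3, 0], "rotation": [0, 0, 0]},
    {"dp": [3.5, 1.5, 0], "rotation": [0, 0, 0]},
    {"dp": [3.4, 1.6, 0], "rotation": [0, 0, 0]},
    {"dp": [3.4, 1.8, 0], "rotation": [0, 0, 0]},
  ],
)

```text
t: 5.07
eef_pos: [0.5424, -0.1097, 0.099]
ee_rot: [-1.569, -0.002, 2.979]
force: [0.1, 0.4, 1.2]
width: 0.0439
```

```bash
python3 plan.py 32 34 36 38 40 42;python3 fit.py 30 side
```

```text
t 5.07 theta 32.04 X,Y,Z [-53.5   0.2  93. ] r 107.3 F [0.1 0.4 1.2] M [0.06 0.07 0.02] w 0.0439 q [ 0.16  0.28 -0.42  0.   -0.87  1.25]
rot fix [-0.09 -0.11  0.11]
32.0 dp [ 0.3 -0.6]; 34.0 dp [3.2 1.9]; 36.0 dp [3.2 2. ]; 38.0 dp [3.1 2.2]; 40.0 dp [3.  2.3]; 42.0 dp [2.9 2.4]; 
theta,heel dx,dz mm: (array([30.36, -2.2 , -0.3 ]), 284, 0.34, np.float64(-0.0041))
```

Request:
move_arm(
  deltas=[
    {"dp": [3.2, 1.7, 0], "rotation": [0, 0, 0]},
    {"dp": [3.2, 2, 0], "rotation": [0, 0, 0]},
    {"dp": [3.1, 2.2, 0], "rotation": [0, 0, 0]},
    {"dp": [3, 2.3, 0], "rotation": [0, 0, 0]},
    {"dp": [2.9, 2.4, 0], "rotation": [0, 0, 0]},
  ],
)

```text
t: 5.53
eef_pos: [0.5248, -0.1068, 0.0867]
ee_rot: [-1.569, -0.003, 2.979]
force: [-0.1, 0.3, 0.2]
width: 0.0434
```

```bash
python3 plan.py 44 46 48 50 52 54;python3 fit.py 40 side
```

```text
t 5.53 theta 43.6 X,Y,Z [-71.4   0.1  80.7] r 107.7 F [-0.1  0.3  0.2] M [ 0.1  -0.02  0.05] w 0.0434 q [ 0.17  0.27 -0.47  0.   -0.83  1.24]
rot fix [-0.09 -0.13  0.18]
44.0 dp [0.7 0.3]; 46.0 dp [2.8 2.6]; 48.0 dp [2.7 2.7]; 50.0 dp [2.6 2.8]; 52.0 dp [2.5 2.8]; 54.0 dp [2.4 2.9]; 
theta,heel dx,dz mm: (array([40.57, -6.6 ,  4.4 ]), 342, 0.42, np.float64(-0.0032))
```

```bash
python3 - <<'E'
from h import *
from station import arm
f=arm.grab_frame("side");cv2.imwrite("pics/s4.png",cv2.resize(f["pixels"][120:250,120:260,::-1],None,fx=5,fy=4.6,interpolation=cv2.INTER_CUBIC))
E
python3 fit.py 44; python3 fit.py 38
```

```text
theta,heel dx,dz mm: (array([41.71, -2.25, -0.38]), 355, 0.34, np.float64(-0.0029))
theta,heel dx,dz mm: (array([41.24,  2.13,  3.63]), 361, 0.38, np.float64(-0.003))
```

View pics/s4.png

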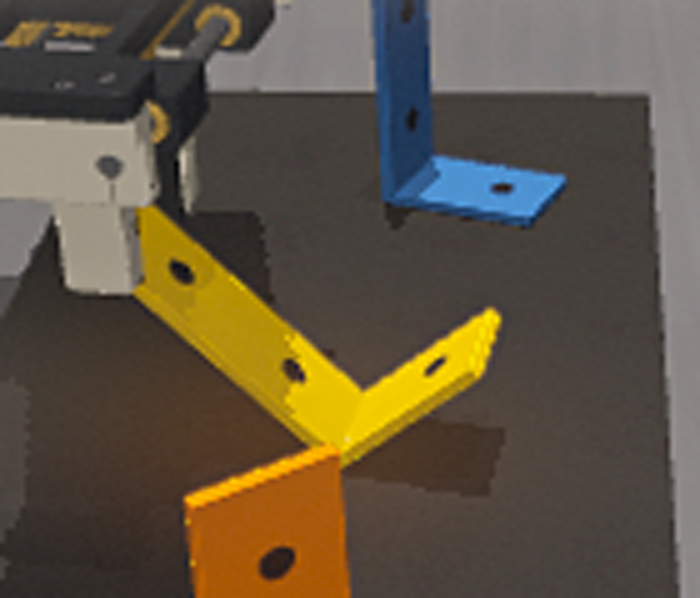

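The bracket leans about 42°, with the heel at (342,462) in the crop still on its spot; the odd fit was a wrong local minimum. Continuing.

```bash
python3 - <<'E'
s=open('fit.py').read()
s=s.replace('''r=least_squares(res,[g,0,0],loss="soft_l1",f_scale=1.)''','''r=min((least_squares(res,[g+a,b,c],loss="soft_l1",f_scale=1.) for a in(-4,0,4) for b in(-3,3) for c in(-2,2)),key=lambda r:r.cost)''')
open('fit.py','w').write(s)
E
python3 fit.py 42;python3 plan.py 46 48 50 52 54
```

```text
theta,heel dx,dz mm: (array([41.13, -2.28, -0.29]), 357, 0.32, np.float64(-0.0032))
t 5.78 theta 43.34 X,Y,Z [-71.    0.2  81. ] r 107.7 F [ 0.3 -0.  -0.2] M [ 0.07  0.44 -0.  ] w 0.0437 q [ 0.17  0.27 -0.47  0.   -0.83  1.24]
rot fix [-0.1  -0.12  0.19]
46.0 dp [3.8 3.2]; 48.0 dp [2.7 2.7]; 50.0 dp [2.6 2.8]; 52.0 dp [2.5 2.8]; 54.0 dp [2.4 2.9];
```

Request:
move_arm(
  deltas=[
    {"dp": [2.8, 2.6, 0], "rotation": [0, 0, 0.2]},
    {"dp": [2.7, 2.7, 0], "rotation": [0, 0, 0]},
    {"dp": [2.6, 2.8, 0], "rotation": [0, 0, 0]},
    {"dp": [2.5, 2.8, 0], "rotation": [0, 0, 0]},
    {"dp": [2.4, 2.9, 0], "rotation": [0, 0, 0]},
  ],
)

```text
t: 6.2
eef_pos: [0.5115, -0.1048, 0.0727]
ee_rot: [-1.569, 0.001, 2.979]
force: [-0.5, 0.1, 0.8]
width: 0.0438
```

```bash
python3 plan.py 56 58 60 62 64;python3 fit.py 52 side
```

```text
t 6.2 theta 53.96 X,Y,Z [-84.8   0.   66.7] r 107.9 F [-0.5  0.1  0.8] M [0.15 0.31 0.03] w 0.0438 q [ 0.18  0.27 -0.52  0.   -0.78  1.23]
rot fix [-0.1  -0.14 -0.06]
56.0 dp [2.4 3. ]; 58.0 dp [2.2 3.1]; 60.0 dp [2.1 3.2]; 62.0 dp [2.  3.3]; 64.0 dp [1.9 3.4]; 
theta,heel dx,dz mm: (array([51.2 , -2.43, -0.35]), 367, 0.37, np.float64(-0.0031))
```

Request:
move_arm(
  deltas=[
    {"dp": [2.3, 3, 0], "rotation": [0, 0, 0]},
    {"dp": [2.2, 3.1, 0], "rotation": [0, 0, 0]},
    {"dp": [2.1, 3.2, 0], "rotation": [0, 0, 0]},
    {"dp": [2, 3.3, 0], "rotation": [0, 0, 0]},
    {"dp": [1.9, 3.4, 0], "rotation": [0, 0, 0]},
  ],
)

```text
t: 6.67
eef_pos: [0.4995, -0.1028, 0.0545]
ee_rot: [-1.569, 0.0, 2.978]
force: [-1.1, -0.5, -0.7]
width: 0.044
```

```bash
python3 plan.py 66 68 70 72 74;python3 fit.py 62 side
```

```text
t 6.67 theta 65.53 X,Y,Z [-97.    0.1  48.5] r 108.4 F [-1.1 -0.5 -0.7] M [ 0.13  0.24 -0.02] w 0.044 q [ 0.18  0.27 -0.57  0.   -0.73  1.22]
rot fix [-0.1  -0.15 -0.01]
66.0 dp [0.1 1.4]; 68.0 dp [1.6 3.5]; 70.0 dp [1.5 3.6]; 72.0 dp [1.4 3.6]; 74.0 dp [1.2 3.7]; 
theta,heel dx,dz mm: (array([62.84, -2.38, -0.2 ]), 331, 0.44, np.float64(-0.001))
```

Request:
move_arm(
  deltas=[
    {"dp": [1.4, 3.4, 0], "rotation": [0, 0, 0]},
    {"dp": [1.4, 3.5, 0], "rotation": [0, 0, 0]},
    {"dp": [1.3, 3.5, 0], "rotation": [0, 0, 0]},
    {"dp": [1.2, 3.5, 0], "rotation": [0, 0, 0]},
    {"dp": [1, 3.5, 0], "rotation": [0, 0, 0]},
  ],
)

```text
t: 7.13
eef_pos: [0.4918, -0.1018, 0.0348]
ee_rot: [-1.569, -0.001, 2.978]
force: [-1.3, 0.6, -0.9]
width: 0.0442
```

```bash
python3 plan.py 78 80 82 84 86;python3 fit.py 73 side
```

```text
t 7.13 theta 76.74 X,Y,Z [-104.7   -0.2   28.8] r 108.6 F [-1.3  0.6 -0.9] M [0.17 0.41 0.02] w 0.0442 q [ 0.19  0.29 -0.6   0.   -0.68  1.22]
rot fix [-0.11 -0.16  0.06]
78.0 dp [0.2 3.6]; 80.0 dp [0.8 3.8]; 82.0 dp [0.7 3.8]; 84.0 dp [0.6 3.9]; 86.0 dp [0.4 3.9]; 
theta,heel dx,dz mm: (array([74.25, -1.46, -0.15]), 348, 0.51, np.float64(-0.0019))
```

Request:
move_arm(
  deltas=[
    {"dp": [0.5, 3.5, 0], "rotation": [0, 0, 0]},
    {"dp": [0.6, 3.5, 0], "rotation": [0, 0, 0]},
    {"dp": [0.5, 3.5, 0], "rotation": [0, 0, 0]},
    {"dp": [0.4, 3.3, 0], "rotation": [0, 0, 0]},
    {"dp": [0.3, 3, 0], "rotation": [0, 0, 0]},
  ],
)

```text
t: 7.6
eef_pos: [0.4887, -0.1015, 0.0157]
ee_rot: [-1.569, -0.002, 2.978]
force: [-1.0, 0.2, 0.0]
width: 0.044
```

```bash
python3 plan.py 86 88;python3 fit.py 83 side
python3 - <<'E'
from h import *
from station import arm
f=arm.grab_frame("side");cv2.imwrite("pics/s5.png",cv2.resize(f["pixels"][120:250,120:260,::-1],None,fx=5,fy=4.6,interpolation=cv2.INTER_CUBIC))
E
```

```text
t 7.6 theta 86.97 X,Y,Z [-107.8   -0.3    9.7] r 108.2 F [-1.   0.2  0. ] M [0.17 0.4  0.02] w 0.044 q [ 0.19  0.32 -0.62  0.   -0.63  1.21]
rot fix [-0.12 -0.18  0.12]
86.0 dp [-0.3 -0.1]; 88.0 dp [0.3 3.9]; 
theta,heel dx,dz mm: (array([ 8.448e+01, -9.600e-01, -2.000e-02]), 319, 0.52, np.float64(-0.0019))
```

View pics/s5.png

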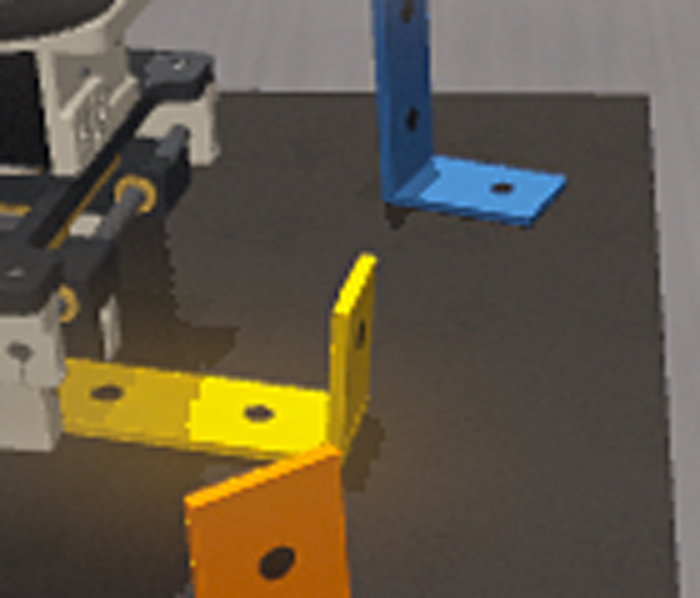

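The long leg is about 5° from flat, the heel is in place (342,455), and the short leg is almost upright. I'll lower the rest slowly.

Request:
move_arm(
  deltas=[
    {"dp": [0, 2, 0], "rotation": [0, 0, 0]},
    {"dp": [0, 2, 0], "rotation": [0, 0, 0]},
    {"dp": [0, 1.5, 0], "rotation": [0, 0, 0]},
    {"dp": [0, 1, 0], "rotation": [0, 0, 0]},
    {"dp": [0, 0, 0], "rotation": [0, 0, 0]},
  ],
)

```text
t: 8.12
eef_pos: [0.4889, -0.1015, 0.0086]
ee_rot: [-1.568, -0.002, 2.978]
force: [-1.0, -0.2, -0.1]
width: 0.0443
```

```bash
python3 plan.py 88;python3 fit.py 88 side
```

```text
t 8.12 theta 90.74 X,Y,Z [-107.6   -0.3    2.6] r 107.7 F [-1.  -0.2 -0.1] M [0.17 0.39 0.01] w 0.0443 q [ 0.19  0.33 -0.63  0.   -0.61  1.21]
rot fix [-0.13 -0.17  0.13]
88.0 dp [ 0.1 -3.3]; 
theta,heel dx,dz mm: (array([ 8.879e+01, -3.000e-02,  3.300e-01]), 296, 0.54, np.float64(-0.0023))
```

Request:
move_arm(
  deltas=[
    {"dp": [0, 0.8, 0], "rotation": [0, 0, 0]},
    {"dp": [0, 0.8, 0], "rotation": [0, 0, 0]},
    {"dp": [0, 0.5, 0], "rotation": [0, 0, 0]},
    {"dp": [0, 0, 0], "rotation": [0, 0, 0]},
  ],
  squeeze=3,
)

```text
t: 8.5
eef_pos: [0.4889, -0.1015, 0.0066]
ee_rot: [-1.569, -0.002, 2.978]
force: [-0.3, 0.3, -1.3]
width: 0.0441
```

```bash
python3 plan.py 88;python3 fit.py 89 side
```

```text
t 8.5 theta 91.81 X,Y,Z [-107.6   -0.3    0.6] r 107.6 F [-0.3  0.3 -1.3] M [0.17 0.44 0.05] w 0.0441 q [ 0.19  0.34 -0.63  0.   -0.6   1.21]
rot fix [-0.13 -0.17  0.12]
88.0 dp [ 0.1 -5.3]; 
theta,heel dx,dz mm: (array([89.47, -0.38,  0.2 ]), 298, 0.45, np.float64(-0.002))
```

Practically flat (89.5°). Opening gently.

Request:
move_arm(
  deltas=[
    {"dp": [0, 0, 0], "rotation": [0, 0, 0]},
    {"dp": [0, 0, 0], "rotation": [0, 0, 0]},
    {"dp": [0, 0, 0], "rotation": [0, 0, 0]},
  ],
  jaw=118,
)

```text
t: 8.8
eef_pos: [0.4905, -0.1014, 0.0073]
ee_rot: [-1.569, 0.001, 2.979]
force: [0.9, -0.5, -0.9]
width: 0.0472
```

Request:
move_arm(
  deltas=[
    {"dp": [0, 0, 0], "rotation": [0, 0, 0]},
    {"dp": [0, 0, 0], "rotation": [0, 0, 0]},
    {"dp": [0, 0, 0], "rotation": [0, 0, 0]},
    {"dp": [0, 0, 0], "rotation": [0, 0, 0]},
    {"dp": [0, 0, 0], "rotation": [0, 0, 0]},
  ],
  jaw=50,
)

```text
t: 9.22
eef_pos: [0.4916, -0.1013, 0.0078]
ee_rot: [-1.57, 0.003, 2.979]
force: [-0.1, 0.2, 0.5]
width: 0.0694
```

```bash
python3 plan.py 88;python3 fit.py 89 side
```

```text
t 9.22 theta 91.14 X,Y,Z [-105.     0.3    1.8] r 105.0 F [-0.1  0.2  0.5] M [ 0.02  0.   -0.  ] w 0.0694 q [ 0.19  0.34 -0.63  0.   -0.6   1.21]
rot fix [-0.07 -0.12 -0.15]
88.0 dp [ 2.8 -4.1]; 
theta,heel dx,dz mm: (array([ 8.996e+01, -5.000e-02, -1.400e-01]), 290, 0.37, np.float64(-0.0027))
```

Request:
move_arm(
  deltas=[
    {"dp": [0, -8, 0], "rotation": [0, 0, 0]},
    {"dp": [0, -15, 0], "rotation": [0, 0, 0]},
    {"dp": [0, -25, 0], "rotation": [0, 0, 0]},
    {"dp": [0, -30, 0], "rotation": [0, 0, 0]},
    {"dp": [0, -30, 0], "rotation": [0, 0, 0]},
  ],
)

```text
t: 9.68
eef_pos: [0.4863, -0.1018, 0.1149]
ee_rot: [-1.565, -0.011, 2.978]
force: [0.4, -0.1, 0.1]
width: 0.0704
```

Request:
move_arm(
  deltas=[
    {"dp": [0, -20, 0], "rotation": [0, 0, 0]},
    {"dp": [0, -10, 0], "rotation": [0, 0, 0]},
    {"dp": [0, 0, 0], "rotation": [0, 0, 0]},
    {"dp": [0, 0, 0], "rotation": [0, 0, 0]},
  ],
)

```text
t: 10.02
eef_pos: [0.4898, -0.1016, 0.1561]
ee_rot: [-1.569, 0.002, 2.979]
force: [0.1, -0.3, 0.1]
width: 0.0703
```

```bash
python3 fit.py 90 side; python3 fit.py 90 top
python3 - <<'E'
from h import *
from station import arm
print(arm.get_state()["eef_pos"])
f=arm.grab_frame("side");cv2.imwrite("pics/s6.png",f["pixels"][:,:,::-1])
g=dict(np.load("side0.npz"))
W=cloud(f);h=cv2.cvtColor(f["pixels"],cv2.COLOR_RGB2HSV);m=(cv2.inRange(h,(25,150,50),(35,255,255))>0)
m&=(W[...,2]>.009)&(W[...,2]<.014)&(W[...,0]<.6)&(W[...,0]>.46)&(abs(W[...,1]+.11)<.05)
print(cv2.boxPoints(cv2.minAreaRect((W[m][:,:2]*1e3).astype(np.float32))).round(0).tolist())
for F in(g,f):
    m=mask(F,"b");m[:90]=0;P=cloud(F)[m];print(P.mean(0).round(4))
d=cv2.absdiff(f["pixels"],g["pixels"]).max(2)
print("tin,coupling diff",d[115:165,262:300].mean(),d[180:215,285:315].mean())
E
```

```text
theta,heel dx,dz mm: (array([ 9.014e+01, -3.700e-01, -8.000e-02]), 282, 0.53, np.float64(-0.0024))
theta,heel dx,dz mm: (array([89.96,  1.6 ,  0.24]), 1320, 0.84, np.float64(-0.0036))
[ 0.48949555 -0.10170011  0.15512463]
[[474.0, -121.0], [581.0, -140.0], [589.0, -96.0], [481.0, -77.0]]
[0.6201 0.0863 0.0354]
[0.6199 0.0864 0.0357]
tin,coupling diff 4.99578947368421 5.425714285714286
```

View pics/s6.png

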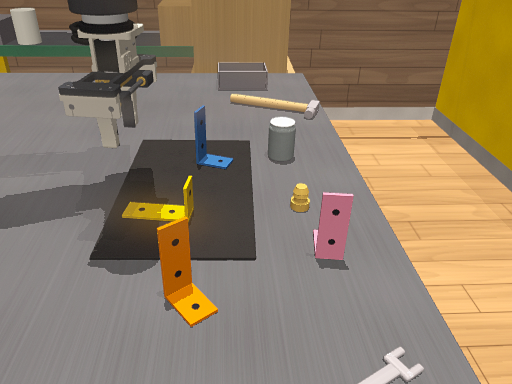

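The picture shows the yellow long leg flat from (125,211) to (190,213) and its short leg upright at (188,197). The blue bracket (203,140), tin (282,140) and coupling (300,198) have not moved, and the gripper is clear. Handing in.

```bash
python3 -c "
from station import arm
print(arm.job_done())"
```

```text
the job is handed in; nothing more can be done
None
```

The yellow bracket now lies with its long leg flat on the mat and its short leg pointing straight up. I pinched it lightly near the top (4 N), guided it over its heel along an arc, lowered it until it was flat, let go and lifted clear. I handed the job in at about 10 s.

- **Angle and heel:** The final depth fits gave 90.1° (side camera) and 90.0° (top camera). The heel was within about 2 mm of where it started and down on the mat.
- **Other objects:** The blue bracket's measured centre moved less than 0.5 mm, and the tin and coupling look unmoved in the side picture.
- **Forces:** The largest reading I saw was about 4 N.
- **Disagreements:** One fit midway, at about 41°, showed the heel 4 mm up. Refitting and a picture showed that was a wrong solution. Several other mid-tip fits put the heel about 2–3 mm nearer the robot, an offset that was gone in the final fits.

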